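# Build a nest of sieves on the shaker

## Robot

A 7-joint arm with a two-finger parallel gripper is mounted at the origin on the work surface. World frame = base frame: x ahead of the robot, y to its left, z up, the work surface at z = 0. Lengths are in m, angles in rad, forces in N, time in s.
With the tool pointing down it reaches from about 0.4 to 0.85 m from the base axis. Payload 10.4 kg.
Tool frame: the origin (TCP) lies on the centre line of the jaws, within the pads' length; the fingertips stand 14 mm ahead of it and the grasp point (between the pads) lies 5 mm behind it (manip.tip_reach is the distance from the TCP to the fingertips, in m); z points along the fingers, y is the line along which they close (so a half turn about z gives the same grasp; the last joint's range is limited). The gripper opens to 85 mm and grips with 20 to 120 N. Pads are 22 mm wide; open, the fingers measure 114 mm over their backs; the gripper's body (76 mm by 85 mm) begins 54 mm behind the grasp point. The pads swing forward as they close: fully open they stand 13 mm farther back than shut.
Start: joints at [-1.273, 0.332, -0.065, 1.46, 0.022, 1.35, -0.088], TCP at [0.197, 0.593, 0.245] pointing down, gripper open.
Joint ranges: [-2.6, 2.6], [-0.5, 2.12], [-1.47, 1.34], [0.16, 2.42], [-1.27, 4.41], [0.06, 2.06], [-2.6, 2.6]. Speed limits (rad/s): [2.22, 2.22, 2.79, 2.79, 3.14, 3.14, 3.14].

## Interface

Orientations are given as a unit quaternion [x, y, z, w].
In Python, from workcell import manip gives the robot as it stands.
- The arm moves only by the shell command python3 -m pendant 'ROWS' [FORCE]. ROWS is JSON, a list of rows, each a list of 7 numbers: the shift along the tool's x, y, z in units of 50 mm (1.0 is 50 mm), then the turn, a rotation vector about the tool's x, y, z in units of 8 degrees (1.0 is 8 degrees), then the opening, from -1 (shut) to 1 (fully open), so that 0 is half open. In form: [[dx, dy, dz, ax, ay, az, jaw], ...]. A call has exactly 10 rows; each row is the pose to reach, as a shift and turn from the pose commanded when the call began, along the tool's axes at that moment; what a row does not reach only later rows make up. A row lasts 1/8 s, in which the tool goes at most 62.5 mm and 10.7 degrees, less where a joint would pass 70% of its speed; a pose out of reach is approached as far as the arm can. A call with a gripper value outside its range is refused whole. The fingers move at their own pace and stop on an object; FORCE is the grip in N (left out, the last holds). Time passes only in rows, so rows that repeat a pose let the fingers close, or fill a call up. It gives the time, the measured TCP pose, the force, the opening and the grip force at its end, in the units of the state.
- manip.get_obs(): the state, without advancing time (a new reading comes with each control period).
- manip.camera(name): name is "side" or "top"; returns (picture, depth): 400x640x3 uint8, red, green, blue; 400x640 float32, m along the optical axis (not along the pixel's ray), 0 where there is no reading.
- manip.get_calibration(name): a dict with "fx", "fy", "cx", "cy" (pixels), "D" ([k1, k2, p1, p2, k3] as OpenCV has them; the pictures are not rectified), "xyz" and "orientation" of the camera in the world. Camera axes: x right, y up, looking along -z (the intrinsics and any distortion apply to the point x, -y, -z); pixel columns grow to the right and rows downward; lengths in m; the calibration is good to about 2 mm. A picture is of the moment at which its call begins. get_calibration takes no time and is no camera call.
- manip.hand_in(): hands the job in; it is judged then, once.
Trained networks look in the newest picture that a camera, given by its name, has taken for a name from the list of things; names that differ only in an ending like _2 or _b are one class to them, and where a whole thing is asked for, a point or a joint stands for the part that bears it (a point fixed in the world has none). Each returns a list of dicts, best first, with "p" (0 to 1); they miss things now and then, are a little off and sometimes report something else, mostly with a low value. They report only what shows in the picture. A call takes as long as a camera call.
- manip.find_in(thing, camera): "box" ([left, top, right, bottom] in pixels, round what is visible of it).
- manip.trace(thing, camera): "pixels" (400x640 bool, what is visible of it) and "box" ([left, top, right, bottom] in pixels, round what is visible of it).
- manip.tip_of(thing, camera): "pixel" ([column, row] in pixels: a listed point, or the origin of a listed thing).
The state is a dict: "clock": time; "joint_pos": joint angles; "joint_velocities": joint speeds; "tau": joint torques, N m; "position": TCP position; "ee_rot": TCP orientation; "ft_force": force on the tool from outside, world axes, zero at the start; "torque": the same for the moment, N m; "grip_width": opening from 0.0 (shut) to 1.0 (fully open); "grasp_force": force on a finger pad.
Only numpy, scipy, OpenCV 4.12 (cv2) and the standard library are available. Lean on these libraries where they do the work, as an engineer would, in place of code of your own. Each camera call takes 0.05 s, during which the arm holds its last target. There are 200 camera calls.

## Task

Build the nest of sieves on the sieve shaker from the bottom up, ready for a sediment sample: seat the receiver pan in the ring on the shaker's round plate, then put the fine sieve on the pan, the medium sieve on the fine and the coarse sieve on top, each skirt fully home in the rim below. Set every piece down upright and gently, without dropping or tipping it. The lid stays off for now: leave it, the wash bottle and the glass dish where they are.

Things in the scene. Friction and masses are not known exactly. Their poses are not given: they have to be found in the camera images.
- shaker: Sieve shaker: a low white housing 150 x 150 mm, fixed to the bench, with a flat round aluminium plate (100 mm across, top 66 mm above the bench) in the middle of its top. Its control face with a black dial looks along its -x axis. Origin: centre of its underside, on the bench; z up.
- plate (a point): Centre of the shaker's round plate, on the plate's top face (66 mm above the bench). Around it stands a locating ring 65 mm inside, 75 mm outside and 4 mm high; the pan stands in it on the plate. Axes as the shaker's.
- pan: Receiver pan: round steel wall 60 mm outside, bore 56 mm, 40 mm high, open at the top, with a smooth, closed, shiny bottom and no skirt: straight to the foot, with a small bevel. Stands upright on the bench. Origin: centre of its underside; z up. Pinch across the wall from above in the top 15 mm.
- sieve_fine: Fine sieve, the shallowest: round steel wall 60 mm outside, bore 56 mm, 44 mm high, with a dense dark wire cloth 13 mm above its foot. Stands upright. Origin: centre of underside; z up. Its lowest 10 mm is a skirt, 51 mm outside, foot bevelled, that drops into the rim below with 2.5 mm play all round until the shoulder rests on that rim. Pinch across the wall from above in the top 15 mm, fingertips above the shoulder.
- sieve_medium: Medium sieve: round steel wall 60 mm outside, bore 56 mm, 56 mm high, with an open wire grid of 5.5 mm pitch 14 mm above its foot. Stands upright. Origin: centre of underside; z up. Its lowest 10 mm is a skirt, 51 mm outside, foot bevelled, that drops into the rim below with 2.5 mm play all round until the shoulder rests on that rim. Pinch across the wall from above in the top 15 mm, fingertips above the shoulder.
- sieve_coarse: Coarse sieve, the deepest: round steel wall 60 mm outside, bore 56 mm, 72 mm high, with a few thick wires, 11.5 mm pitch, 14 mm above its foot. Stands upright. Origin: centre of underside; z up. Its lowest 10 mm is a skirt, 51 mm outside, foot bevelled, that drops into the rim below with 2.5 mm play all round until the shoulder rests on that rim. Pinch across the wall from above in the top 15 mm, fingertips above the shoulder.
- lid: Sieve lid, not needed now: a steel disc 62 mm across with a small round knob in the middle, 29 mm high overall, lying beyond the shaker. Origin: centre of its underside.
- wash_bottle: Wash bottle: white plastic, 68 mm across, 205 mm high with its bent spout, blue cap; stands at the right, beside the work. Origin: centre of its underside.
- dish: Empty glass Petri dish, 91 mm across, 14 mm high, on the bench at the far left of the shaker. Origin: centre of its underside.

How it is judged:
By the outcome, as a careful person would: the job done as asked, in the order asked, and still so for the second after the job is handed in, with the robot touching nothing.
It also fails if it takes over 101 s, if anything falls off the work surface, if the arm or the gripper's body presses on something with over 40 N, if the wrist force passes 120 N, or if a joint passes its speed limit or range.

## Working session

There is one attempt and no reset: what is moved stays moved. The work goes in short steps, Python scripts to look and compute and a shell command to move; the robot and the scene stay as the last step left them, time stands still between calls to the robot, and variables do not carry over. Pictures are saved under pics/ and viewed, at most 14 in all, crops included, and the job is handed in when it is done.

```bash
ls; mkdir -p pics; python3 - <<'E'
from workcell import manip
import cv2
for n in("top","side"):
    p,d=manip.camera(n); cv2.imwrite(f"pics/{n}0.png",p[:,:,::-1]); print(n,manip.get_calibration(n))
o=manip.get_obs(); print(o)
for t in["shaker","plate","pan","sieve_fine","sieve_medium","sieve_coarse","lid","wash_bottle","dish"]:
    for n in("top","side"):
        print(t,n,[(round(r["p"],2),[int(x) for x in r["box"]]) for r in manip.find_in(t,n)][:3])
print(manip.tip_reach)
E
```

```text
pics
top {'fx': 417.292721314394, 'fy': 417.292721314394, 'cx': 325.34147514354345, 'cy': 198.02584524256667, 'D': array([-0.01777569,  0.        ,  0.        ,  0.        ,  0.        ]), 'xyz': array([ 0.35651136, -0.06987133,  1.25112308]), 'orientation': array([-0.06365006,  0.06280518,  0.71310966, -0.6953264 ])}
side {'fx': 455.23683236308966, 'fy': 455.23683236308966, 'cx': 321.11928774141296, 'cy': 197.69622788699016, 'D': array([-0.12469252,  0.        ,  0.        ,  0.        ,  0.        ]), 'xyz': array([0.52562514, 0.90895154, 0.69566391]), 'orientation': array([-0.00471669,  0.48073434,  0.8763653 , -0.02925945])}
{'clock': 0.1, 'joint_pos': array([-1.27260805,  0.33278727, -0.06469338,  1.46084304,  0.02161393,
        1.34988922, -0.08852634]), 'joint_velocities': array([-0.00188364, -0.00095108, -0.00064094, -0.002415  ,  0.00088659,
        0.00060161,  0.00015464]), 'tau': array([ 1.48541556e-03, -6.26748419e+01,  4.92248358e-02, -3.92426598e+01,
        1.64706126e-02,  7.04036560e-03,  4.81955544e-05]), 'position': array([0.19698409, 0.59282157, 0.24461566]), 'e
[... 526 characters left out ...]
ide [(0.86, [354, 280, 382, 315])]
sieve_fine top [(0.88, [406, 192, 430, 213])]
sieve_fine side [(0.81, [320, 152, 341, 178]), (0.56, [232, 276, 271, 313])]
sieve_medium top [(0.81, [181, 192, 209, 213])]
sieve_medium side [(0.65, [289, 304, 319, 347])]
sieve_coarse top [(0.7, [367, 231, 381, 253]), (0.16, [291, 135, 312, 157])]
sieve_coarse side [(0.93, [357, 166, 380, 198])]
lid top [(0.82, [293, 134, 315, 158]), (0.68, [459, 169, 499, 202])]
lid side [(0.78, [237, 222, 262, 240])]
wash_bottle top [(0.87, [459, 169, 499, 200])]
wash_bottle side [(0.55, [306, 90, 330, 151])]
dish top [(0.95, [215, 152, 249, 176]), (0.24, [214, 232, 240, 252])]
dish side [(0.82, [231, 275, 275, 310])]
0.014
```

```bash
python3 - <<'E'
import cv2
p=cv2.imread("pics/top0.png");cv2.imwrite("pics/top0c.png",cv2.resize(p[110:290,150:530],None,fx=2.1,fy=2.1,interpolation=2))
p=cv2.imread("pics/side0.png");cv2.imwrite("pics/side0c.png",cv2.resize(p[80:370,190:450],None,fx=2,fy=2,interpolation=2))
E
```

```text
(no output)
```

View pics/top0c.png

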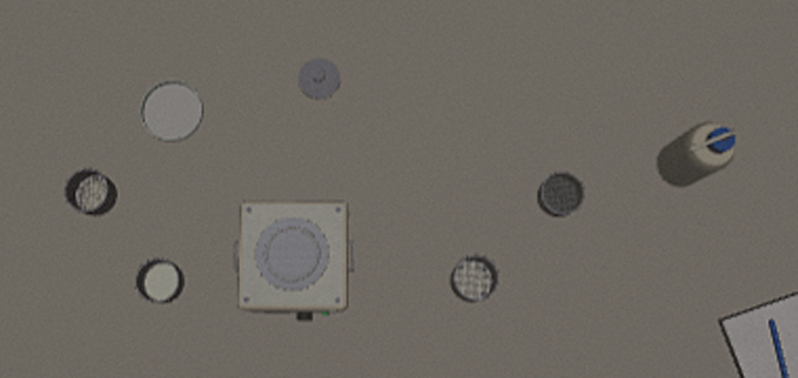

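View pics/side0c.png

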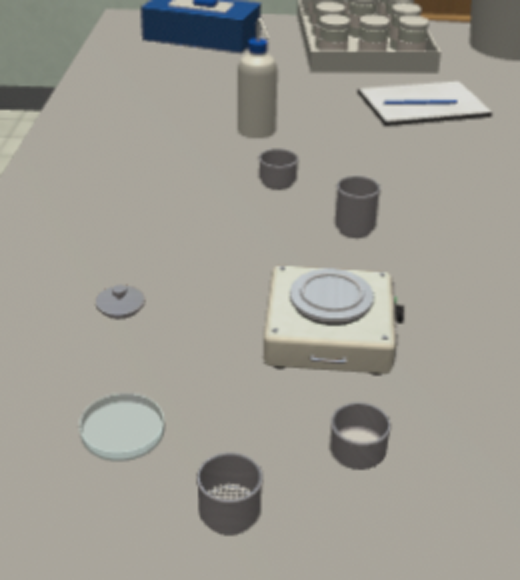

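Top: medium at crop (91,192), pan (160,281), plate centre (292,254), coarse (474,279), fine (561,194), lid (319,78). Side shows the same layout: the pieces stand upright, and the plate ring is clear. Now I'll fit positions by silhouette and depth in both cameras.

```bash
cat > h.py <<'E'
import numpy as np, cv2
from workcell import manip
from scipy.spatial.transform import Rotation as R
from scipy.optimize import minimize, least_squares
H=dict(pan=.040,sieve_fine=.044,sieve_medium=.056,sieve_coarse=.072)
def cal(n):
    c=manip.get_calibration(n);K=np.array([[c['fx'],0,c['cx']],[0,c['fy'],c['cy']],[0,0,1]]);return K,c['D'],c['xyz'],R.from_quat(c['orientation']).as_matrix()
def proj(n,P):
    K,D,t,M=cal(n);q=((np.asarray(P,float)-t)@M)*[1,-1,-1]
    return cv2.projectPoints(q.reshape(-1,1,3),np.zeros(3),np.zeros(3),K,D)[0].reshape(-1,2)
def deproj(n,px,dep):
    K,D,t,M=cal(n);u=cv2.undistortPoints(np.asarray(px,float).reshape(-1,1,2),K,D).reshape(-1,2)
    q=np.c_[u,np.ones(len(u))]*np.asarray(dep)[:,None]*[1,-1,-1];return q@M.T+t
def cloud(n,d,m=None):
    ok=(d>0) if m is None else (m&(d>0)); v,u=np.nonzero(ok);return deproj(n,np.c_[u,v],d[v,u])
a=np.linspace(0,2*np.pi,60,endpoint=False);circ=lambda x,y,r,z:np.c_[x+r*np.cos(a),y+r*np.sin(a),0*a+z]
def cylhull(n,x,y,h,z0=0,foot=.0255):
    P=np.r_[circ(x,y,.03,z0+h),circ(x,y,.03,z0+.01),circ(x,y,foot,z0)]
    return cv2.convexHull(proj(n,P).astype(np.float32))
def fit(n,mask,h,x0,z0=0,foot=.0255):
    S=8
    v,u=np.nonzero(mask);r0,r1,c0,c1=v.min()-6,v.max()+7,u.min()-6,u.max()+7
    big=mask[r0:r1,c0:c1].astype(float)
    def cost(p):
        im=np.zeros(((r1-r0)*S,(c1-c0)*S),np.uint8)
        hl=(cylhull(n,p[0],p[1],h,z0,foot)-[c0-.5,r0-.5])*S-.5
        cv2.fillPoly(im,[np.round(hl).astype(np.int32)],1)
        f=cv2.resize(im.astype(np.float32),(c1-c0,r1-r0),interpolation=cv2.INTER_AREA)
        return ((f-big)**2).sum()
    r=minimize(cost,x0,method='Nelder-Mead',options=dict(initial_simplex=np.array(x0)+np.array([[0,0],[.008,0],[0,.008]]),xatol=1e-4,fatol=.01));return r.x,r.fun
E
python3 - <<'E'
from h import *
pics={n:manip.camera(n) for n in("top","side")}
for t in H:
    for n in pics:
        m=manip.trace(t,n)
        if not m: print(t,n,"none");continue
        for k in m[:2]:
            if k['p']<.4: continue
            c=cloud(n,pics[n][1],k['pixels']); x0=[np.median(c[:,0]),np.median(c[:,1])]
            f,e=fit(n,k['pixels'],H[t],x0,foot=.03 if t=='pan' else .0255)
            top=c[c[:,2]>H[t]-.008]
            print(t,n,round(k['p'],2),k['pixels'].sum(),"fit",f.round(4),round(e,1),"ztop",np.percentile(c[:,2],95).round(4),"rim ctr",((top[:,:2].max(0)+top[:,:2].min(0))/2).round(4) if len(top) else None)
for n in pics:
    c=cloud(n,pics[n][1]); 
    r=manip.tip_of("plate",n); 
    for q in r[:1]:
        px=q['pixel']; lo=deproj(n,[px],[1.])[0];t=cal(n)[2]; print("plate tip",n,q['p'],(t+(lo-t)*((.066-t[2])/(lo-t)[2])).round(4))
    ctr=(t+(lo-t)*((.066-t[2])/(lo-t)[2]))[:2]
    s=c[(np.hypot(*(c[:,:2]-ctr).T)<.12)]
    pl=s[(s[:,2]>.060)&(s[:,2]<.074)]; print(n,"plate pts",len(pl),"mean",pl.mean(0).round(4),"bbox",((pl.max(0)+pl.min(0))/2).round(4),np.ptp(pl,axis=0).round(4))
    hs=s[(s[:,2]>.03)&(s[:,2]<.09)]; print(n,"housing",len(hs),((hs.max(0)+hs.min(0))/2).round(4),np.ptp(hs,axis=0).round(4),np.histogram(hs[:,2],np.arange(.03,.09,.004))[0])
    r=manip.tip_of("lid",n);print("lid",n,[(q['p'],q['pixel']) for q in r])
E
```

```text
pan top 0.82 414 fit [0.4525 0.2266] 13.8 ztop 0.0419 rim ctr [0.451  0.2243]
pan side 0.89 804 fit [0.4515 0.2245] 56.2 ztop 0.0394 rim ctr [0.4521 0.2275]
pan side 0.61 1129 fit [0.6995 0.2336] 255.5 ztop 0.0129 rim ctr None
sieve_fine top 0.64 370 fit [ 0.5571 -0.3417] 8.8 ztop 0.0449 rim ctr [ 0.5562 -0.342 ]
sieve_fine side 0.6 332 fit [ 0.558  -0.3419] 19.4 ztop 0.0436 rim ctr [ 0.5578 -0.3395]
sieve_medium top 0.66 427 fit [0.5768 0.3233] 20.0 ztop 0.0572 rim ctr [0.5743 0.3225]
sieve_medium side 0.73 1132 fit [0.5759 0.3217] 33.3 ztop 0.0551 rim ctr [0.5764 0.3241]
sieve_medium side 0.66 3312 fit [0.4835 0.0747] 2525.4 ztop 0.0677 rim ctr [0.4812 0.0394]
sieve_coarse top 0.69 182 fit [ 0.4419 -0.2117] 209.3 ztop 0.0741 rim ctr [ 0.4437 -0.211 ]
sieve_coarse side 0.73 568 fit [ 0.4405 -0.2151] 32.6 ztop 0.0709 rim ctr [ 0.4411 -0.212 ]
plate tip top 0.65 [0.4812 0.0372 0.066 ]
top plate pts 949 mean [0.4784 0.0353 0.0672] bbox [0.4785 0.0348 0.067 ] [0.0976 0.0972 0.0131]
top housing 2753 [0.4747 0.0361 0.053 ] [0.1611 0.1674 0.0457] [ 37  16  13  80 328 863 435  42 286 506 138   9   0   0]
lid top [(0.83, [302.2, 150.2])]
plate tip side 0.82 [0.4819 0.0381 0.066 ]
side plate pts 882 mean [0.4809 0.0428 0.0661] bbox [0.4806 0.0384 0.0662] [0.0971 0.1013 0.0123]
side housing 2813 [0.4742 0.0429 0.0512] [0.1642 0.16   0.0423] [ 122  102  105  147  300 1087   48   44  429  388   41    0    0    0]
lid side [(0.66, [248.6, 231.5])]
```

```bash
python3 -m pendant '[[-0.8,-0.6,0.1,0,0,-0.3,1],[-1.6,-1.2,0.3,0,0,-0.6,1],[-2.5,-1.85,0.6,0,0,-0.9,1],[-3.4,-2.5,0.9,0,0,-1.2,1],[-4.3,-3.2,1.2,0,0,-1.5,1],[-5.2,-3.9,1.5,0,0,-1.8,1],[-6.1,-4.6,1.8,0,0,-2.1,1],[-6.8,-5.1,2.1,0,0,-2.3,1],[-7.15,-5.37,2.3,0,0,-2.3,1],[-7.15,-5.37,2.5,0,0,-2.3,1]]' 40
```

```text
clock: 2.95
position: [0.4525, 0.2242, 0.12]
ee_rot: [0.001, 1.0, -0.0, 0.0]
ft_force: [-0.6, 0.2, 0.5]
grip_width: 0.999
grasp_force: 0.0
```

```bash
python3 -m pendant '[[0,0.03,0.5,0,0,0,1],[0,0.03,1.0,0,0,0,1],[0,0.03,1.4,0,0,0,1],[0,0.03,1.72,0,0,0,1],[0,0.03,1.72,0,0,0,1],[0,0.03,1.72,0,0,0,0.5],[0,0.03,1.72,0,0,0,0.3],[0,0.03,1.72,0,0,0,0.1],[0,0.03,1.72,0,0,0,0],[0,0.03,1.72,0,0,0,0]]' 40
python3 - <<'E'
from h import *
p,d=manip.camera("side"); cv2.imwrite("pics/s1.png",cv2.resize(p[200:360,260:460],None,fx=3,fy=3,interpolation=2)[:, :])
m=manip.trace("pan","side")
for k in m[:1]:
    c=cloud("side",d,k['pixels']); print(k['p'],np.median(c,0).round(4))
E
```

```text
clock: 4.2
position: [0.4521, 0.2275, 0.0356]
ee_rot: [-0.0, 1.0, 0.001, 0.001]
ft_force: [-4.2, -1.1, 7.9]
grip_width: 0.691
grasp_force: 41.6
0.72 [0.462  0.2457 0.0198]
```

View pics/s1.png

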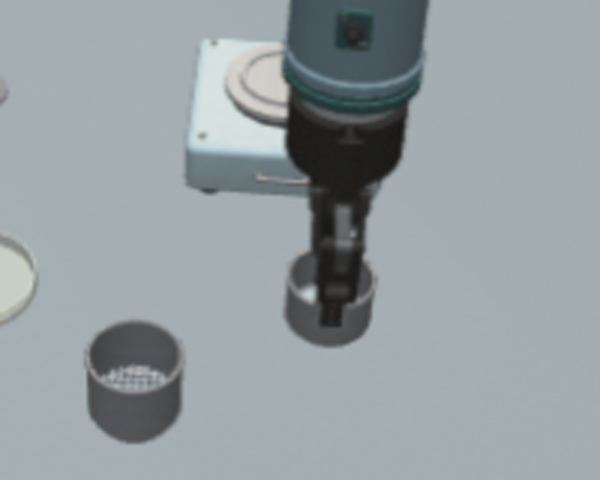

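```bash
cat >> h.py <<'E'
def platemask(n,im):  # bgr ; bluish aluminium vs cream housing
    b,g,r=[im[:,:,i].astype(int) for i in range(3)]
    roi=np.zeros(im.shape[:2],np.uint8)
    cv2.fillConvexPoly(roi,cv2.convexHull(np.round(proj(n,circ(.480,.0365,.058,.066))).astype(np.int32)),1)
    m=((b-r>-3)&(roi>0)).astype(np.uint8)
    k,l,s,_=cv2.connectedComponentsWithStats(m); m=(l==1+np.argmax(s[1:,4])).astype(np.uint8)
    c,_=cv2.findContours(m,0,2); cv2.drawContours(m,c,-1,1,-1); return m>0
E
python3 - <<'E'
from h import *
import h
for n in("top","side"):
    im=cv2.imread(f"pics/{n}0.png"); m=platemask(n,im)
    v,u=np.nonzero(m);print(n,m.sum(),u.min(),u.max(),v.min(),v.max())
    # fit with disc hull
    h.cylhull=lambda n,x,y,hh,z0=0,foot=0:cv2.convexHull(proj(n,np.r_[circ(x,y,.05,.066),circ(x,y,.05,.060),circ(x,y,.0375,.070)]).astype(np.float32))
    print(h.fit(n,m,0,[.48,.0365]), cv2.contourArea(h.cylhull(n,.48,.0365,0)))
    o=cv2.resize(im,None,fx=4,fy=4,interpolation=2)
    cc=proj(n,[[.48,.0365,.066]])[0]
    for r,z in((.05,.066),(.0375,.07),(.0325,.07)):
        cv2.polylines(o,[np.round(proj(n,circ(.48,.0365,r,z))*4+2).astype(np.int32)],True,(0,0,255),1)
    x,y=(cc*4).astype(int); cv2.imwrite(f"pics/pl_{n}.png",o[y-150:y+150,x-190:x+190])
a=cv2.imread("pics/pl_top.png");b=cv2.imread("pics/pl_side.png");cv2.imwrite("pics/pl.png",np.hstack([a,b]))
E
```

```text
top 944 272 305 213 247
(array([0.48070652, 0.03618076]), np.float64(17.943603515625)) 969.6354456290137
side 846 335 376 214 239
(array([0.48080797, 0.03530807]), np.float64(54.99609375)) 915.9529361939058
```

View pics/pl.png

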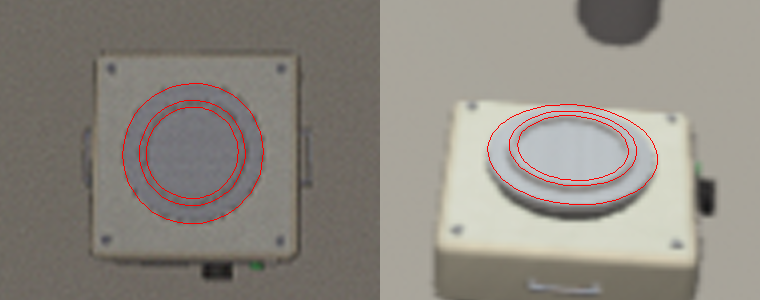

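Overlays of the ring and plate edge fit in both views, so the plate is at (0.480, 0.0365). Lifting and carrying the pan.

```bash
python3 -m pendant '[[0,0,-0.3,0,0,0,0],[0,0,-1.0,0,0,0,0],[0,-0.3,-1.7,0,0,0,0],[-0.1,-1.0,-2.1,0,0,0,0],[-0.3,-1.8,-2.1,0,0,0,0],[-0.45,-2.6,-2.1,0,0,0,0],[-0.55,-3.3,-2.1,0,0,0,0],[-0.57,-3.81,-2.1,0,0,0,0],[-0.57,-3.81,-1.9,0,0,0,0],[-0.57,-3.81,-1.7,0,0,0,0]]' 40
cat >> h.py <<'E'
def shot(tag,x,y,z,s=.13,rings=()):
    out=[]
    for n in("top","side"):
        p,d=manip.camera(n);o=cv2.resize(p[:,:,::-1],None,fx=4,fy=4,interpolation=2)
        for (cx,cy,r,zz) in rings: cv2.polylines(o,[np.round(proj(n,circ(cx,cy,r,zz))*4+2).astype(np.int32)],True,(0,0,255),1)
        u,v=(proj(n,[[x,y,z]])[0]*4).astype(int); out.append(o[max(v-200,0):v+200,max(0,u-190):u+190])
    hh=min(k.shape[0] for k in out); cv2.imwrite(f"pics/{tag}.png",np.hstack([k[:hh] for k in out]))
E
python3 - <<'E'
from h import *
o=manip.get_obs();x,y,z=o['position'];b=z-.0356
shot("pan_over",x,y,z,rings=((x,y,.03,b),(x,y,.03,b+.04),(.48,.0365,.0325,.07)))
print(o['position'],o['ft_force'],o['grip_width'])
E
```

```text
clock: 5.55
position: [0.4803, 0.0374, 0.1193]
ee_rot: [-0.0, 1.0, 0.0, 0.0]
ft_force: [-0.1, 0.2, -1.5]
grip_width: 0.69
grasp_force: 43.7
[0.48029799 0.03741774 0.1193196 ] [-0.0748906   0.2016685  -1.52873785] 0.6902944191491616
```

View pics/pan_over.png

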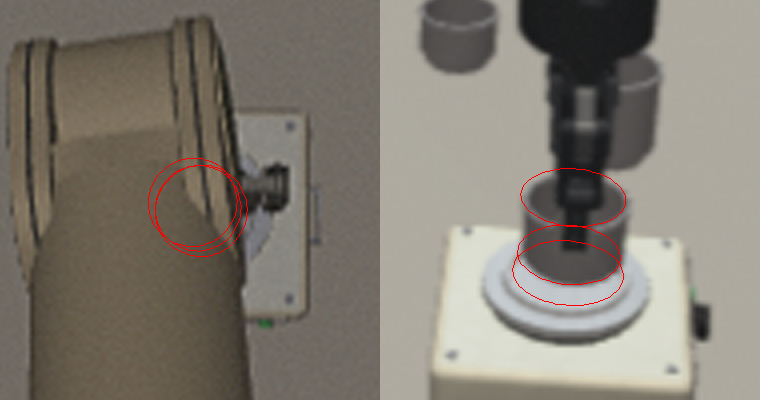

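The pan hangs upright over the ring in the side view. It sits about 1 px (up to 2 mm) right of and below my prediction, so I'll measure that before lowering.

```bash
cat >> h.py <<'E'
def heldfit(t,n,z0,x0,foot=.0255):
    for k in manip.trace(t,n)[:2]:
        m=k['pixels'].astype(np.uint8); kk,l,s,_=cv2.connectedComponentsWithStats(m)
        pts=cv2.findNonZero(np.isin(l,[i for i in range(1,kk) if s[i,4]>25]).astype(np.uint8))
        hm=np.zeros_like(m); cv2.fillConvexPoly(hm,cv2.convexHull(pts),1)
        f,e=fit(n,hm>0,H[t],x0,z0,foot); print(t,n,round(k['p'],2),hm.sum(),[int(i) for i in k['box']],"fit",f.round(4),round(e,1),"ref",round(float(cv2.contourArea(cylhull(n,*f,H[t],z0,foot)))))
E
python3 - <<'E'
from h import *
manip.camera("side")
x,y,z=manip.get_obs()['position']
heldfit("pan","side",z-.0356,[x,y],.03)
im=cv2.imread("pics/side0.png")
for y in(0.0345,.0365,.0385):
  print(proj("side",circ(.48,y,.05,.066)).min(0),proj("side",circ(.48,y,.05,.066)).max(0))
m=platemask("side",im);v,u=np.nonzero(m);print(u.min(),u.max(),v.min(),v.max())
E
```

```text
pan side 0.78 609 [346, 198, 371, 226] fit [0.4762 0.0392] 52.5 ref 672
[334.63204569 212.85892131] [376.95660137 237.78279426]
[334.60573076 213.31955623] [376.99601509 238.32041504]
[334.57932992 213.78157439] [377.03553441 238.8597542 ]
335 376 214 239
```

```bash
cat >> h.py <<'E'
def edges(g,row,lo,hi,thr):
    s=np.interp(np.arange(lo,hi,.1),np.arange(g.shape[1]),g[row].astype(float)); dk=s<thr
    i=np.nonzero(dk)[0]; return round(lo+i[0]*.1,1),round(lo+i[-1]*.1,1)
E
python3 - <<'E'
from h import *
p,d=manip.camera("side");g=cv2.cvtColor(p,cv2.COLOR_RGB2GRAY)
x,y,z=manip.get_obs()['position'];b=z-.0356
for row in range(204,222,3):
    print(row,g[row,340:378].tolist(),edges(g,row,336,384,135))
for zz in(b+.04,b+.02,b): 
    q=proj("side",circ(x,y,.03,zz));print(zz.round(3),q.min(0).round(1),q.max(0).round(1))
q=proj("side",circ(.48,.0365,.05,.066));print(q.min(0).round(1),q.max(0).round(1))
print(g[226,325:390].tolist())
E
```

```text
204 [169, 170, 169, 168, 162, 144, 116, 79, 70, 72, 73, 75, 68, 50, 30, 36, 48, 54, 55, 56, 58, 58, 49, 35, 40, 63, 78, 80, 83, 107, 143, 164, 169, 169, 169, 169, 169, 169] (np.float64(345.4), np.float64(369.7))
207 [169, 169, 170, 167, 151, 128, 116, 79, 70, 73, 74, 76, 71, 56, 39, 33, 31, 29, 28, 29, 30, 30, 31, 34, 51, 70, 79, 77, 76, 79, 106, 136, 156, 168, 169, 169, 169, 170] (np.float64(344.7), np.float64(370.9))
210 [170, 170, 169, 167, 150, 107, 85, 99, 116, 114, 92, 82, 80, 81, 74, 51, 33, 38, 41, 35, 34, 61, 81, 82, 81, 81, 81, 85, 101, 114, 113, 139, 166, 169, 169, 170, 169, 169] (np.float64(344.4), np.float64(370.8))
213 [193, 187, 182, 177, 151, 95, 74, 74, 75, 77, 80, 86, 87, 84, 71, 44, 31, 37, 38, 32, 39, 68, 94, 103, 101, 99, 91, 79, 74, 73, 100, 145, 167, 169, 169, 170, 169, 170] (np.float64(344.3), np.float64(370.7))
216 [218, 217, 213, 208, 172, 102, 75, 74, 76, 78, 79, 80, 82, 83, 70, 39, 32, 37, 35, 31, 44, 69, 82, 79, 77, 77, 75, 73, 71, 80, 142, 197, 214, 215, 214, 213, 213, 213] (np.float64(344.6), np.float64(369.8))
219 [204, 202, 200, 189, 155, 94, 73, 74, 76, 77, 78, 79, 81, 82, 81, 77, 76, 76, 77, 78, 79, 82, 81, 78, 76, 73, 73, 71, 69, 84, 152, 202, 214, 217, 218, 218, 219, 220] (np.float64(344.4), np.float64(369.7))
0.124 [344.1 198. ] [370.4 212.5]
0.104 [343.7 205.1] [369.7 219.8]
0.084 [343.3 212.1] [369. 227.]
[334.6 213.3] [377.  238.3]
[181, 207, 216, 220, 220, 220, 221, 220, 219, 205, 185, 197, 200, 201, 187, 164, 175, 191, 201, 200, 199, 200, 200, 198, 192, 181, 167, 139, 110, 99, 96, 93, 89, 90, 92, 92, 95, 106, 124, 157, 182, 192, 195, 195, 187, 187, 187, 185, 193, 192, 192, 190, 205, 218, 219, 218, 218, 218, 215, 206, 178, 150, 157, 168, 169]
```

```bash
python3 - <<'E'
from h import *
p,d=manip.camera("side");g=cv2.cvtColor(p,cv2.COLOR_RGB2GRAY)
for c in(350,353,363,365): print(c,g[194:236,c].tolist())
x,y,z=manip.get_obs()['position'];b=z-.0356; print(x,y,z)
def at(zz,c,yy=None,r=.03,xx=x):
    q=proj("side",circ(xx,y if yy is None else yy,r,zz)); i=np.argsort(abs(q[:,0]-c)); t=q[i[:8]]; return t[:,1].min().round(1),t[:,1].max().round(1)
for c in(350,353,363,365): print(c,"rim",at(b+.04,c),"foot",at(b,c),"ring in",at(.07,c,.0365,.0325,.48),"out",at(.07,c,.0365,.0375,.48),"plate",at(.066,c,.0365,.05,.48))
c=cloud("side",d); s=c[(np.hypot(c[:,0]-x,c[:,1]-y)<.034)&(c[:,2]<.135)&(c[:,2]>.075)]
print(len(s),s.min(0),s.max(0))
E
```

```text
350 [167, 169, 169, 169, 169, 163, 125, 87, 75, 73, 74, 74, 74, 74, 75, 78, 92, 113, 94, 80, 77, 78, 78, 78, 78, 78, 78, 77, 78, 78, 87, 140, 185, 196, 198, 197, 197, 198, 192, 158, 149, 186]
353 [48, 67, 69, 68, 62, 67, 60, 54, 51, 41, 48, 41, 45, 56, 76, 80, 82, 84, 87, 85, 83, 79, 81, 83, 83, 81, 81, 79, 79, 79, 79, 83, 114, 182, 197, 199, 199, 198, 198, 183, 144, 155]
363 [29, 29, 29, 28, 28, 27, 30, 31, 31, 31, 34, 32, 31, 36, 64, 80, 83, 86, 103, 97, 83, 79, 78, 77, 77, 78, 78, 78, 77, 77, 75, 82, 133, 186, 198, 199, 200, 200, 195, 167, 144, 180]
365 [35, 45, 52, 57, 65, 109, 119, 91, 69, 65, 67, 65, 66, 71, 78, 81, 82, 99, 125, 97, 80, 77, 76, 74, 75, 73, 74, 74, 75, 75, 81, 118, 182, 198, 199, 200, 200, 199, 182, 145, 160, 191]
0.4803506484543005 0.037168061032834224 0.11948835568989623
350 rim (np.float64(198.3), np.float64(211.5)) foot (np.float64(212.2), np.float64(226.3)) ring in (np.float64(216.3), np.float64(231.6)) out (np.float64(215.0), np.float64(233.2)) plate (np.float64(213.3), np.float64(238.1))
353 rim (np.float64(198.0), np.float64(212.1)) foot (np.float64(212.0), np.float64(226.8)) ring in (np.float64(216.1), np.float64(232.1)) out (np.float64(214.9), np.float64(233.6)) plate (np.float64(213.3), np.float64(238.3))
363 rim (np.float64(198.5), np.float64(212.2)) foot (np.float64(212.9), np.float64(226.5)) ring in (np.float64(217.0), np.float64(231.8)) out (np.float64(215.6), np.float64(233.3)) plate (np.float64(213.8), np.float64(238.2))
365 rim (np.float64(199.2), np.float64(211.7)) foot (np.float64(213.8), np.float64(225.8)) ring in (np.float64(217.9), np.float64(231.4)) out (np.float64(216.5), np.float64(233.0)) plate (np.float64(214.2), np.float64(238.0))
434 [0.44811502 0.00656332 0.08322678] [0.5082168  0.07051915 0.13296455]
```

Everything agrees to about 1 mm. Nudging x by +1 mm and y by -0.5 mm, then lowering gently.

```bash
python3 -m pendant '[[-0.02,-0.01,0.05,0,0,0,0],[-0.02,-0.01,0.12,0,0,0,0],[-0.02,-0.01,0.2,0,0,0,0],[-0.02,-0.01,0.26,0,0,0,0],[-0.02,-0.01,0.3,0,0,0,0],[-0.02,-0.01,0.32,0,0,0,0],[-0.02,-0.01,0.34,0,0,0,0],[-0.02,-0.01,0.35,0,0,0,0],[-0.02,-0.01,0.36,0,0,0,0],[-0.02,-0.01,0.36,0,0,0,0]]' 40
```

```text
clock: 7.1
position: [0.4813, 0.0361, 0.1017]
ee_rot: [-0.0, 1.0, 0.0, 0.0]
ft_force: [-3.2, -0.3, 3.8]
grip_width: 0.692
grasp_force: 44.3
```

```bash
python3 -m pendant '[[0,0,0,0,0,0,0.5],[0,0,0,0,0,0,0.7],[0,0,0,0,0,0,1],[0,0,0,0,0,0,1],[0,0,-0.2,0,0,0,1],[0,0,-0.7,0,0,0,1],[0,0,-1.3,0,0,0,1],[0,-0.4,-1.5,0,0,0,1],[-0.15,-1.1,-1.5,0,0,0,1],[-0.3,-1.9,-1.5,0,0,0,1]]' 40
python3 -m pendant '[[-0.2,-0.8,0,0,0,0,1],[-0.4,-1.6,0,0,0,0,1],[-0.6,-2.4,0,0,0,0,1],[-0.8,-3.2,0,0,0,0,1],[-1.0,-4.0,0,0,0,0,1],[-1.15,-4.8,0,0,0,0,1],[-1.2,-5.4,0.3,0,0,0,1],[-1.23,-5.66,0.8,0,0,0,1],[-1.23,-5.66,1.1,0,0,0,1],[-1.23,-5.66,1.1,0,0,0,1]]' 40
python3 - <<'E'
from h import *
o=manip.get_obs();print(o['position'],o['ft_force'],o['grip_width'])
shot("pan_down",.49,.0,.08,rings=((.4805,.0365,.03,.106),(.4805,.0365,.03,.07)))
heldfit("pan","side",.066,[.48,.036],.03)
heldfit("pan","top",.066,[.48,.036],.03)
E
```

```text
clock: 8.35
position: [0.4967, -0.0594, 0.1773]
ee_rot: [-0.001, 1.0, 0.0, 0.001]
ft_force: [-0.1, 0.3, -0.3]
grip_width: 1.001
grasp_force: 0.0
clock: 9.6
position: [0.5577, -0.3405, 0.1205]
ee_rot: [-0.001, 1.0, 0.001, -0.001]
ft_force: [0.2, 0.6, -0.0]
grip_width: 1.0
grasp_force: 0.0
[ 0.55767653 -0.34053321  0.1205308 ] [ 0.18610883  0.60467388 -0.01183285] 1.000293875296824
pan side 0.89 643 [344, 206, 373, 231] fit [0.4786 0.0362] 21.0 ref 659
pan top 0.72 431 [278, 219, 300, 241] fit [0.4785 0.0354] 16.7 ref 402
```

View pics/pan_down.png

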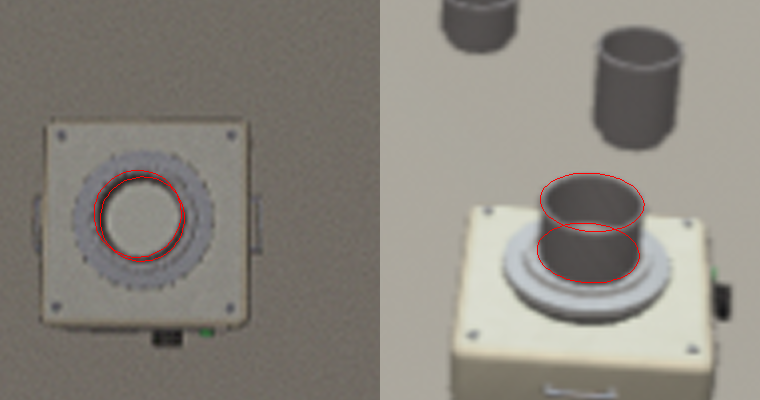

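The pan is seated: it stands upright, centred in the ring, at the expected height. Next, the fine sieve.

```bash
python3 -m pendant '[[0,-0.03,0.5,0,0,0,1],[0,-0.03,1.0,0,0,0,1],[0,-0.03,1.4,0,0,0,1],[0,-0.03,1.64,0,0,0,1],[0,-0.03,1.64,0,0,0,1],[0,-0.03,1.64,0,0,0,0.5],[0,-0.03,1.64,0,0,0,0.3],[0,-0.03,1.64,0,0,0,0.1],[0,-0.03,1.64,0,0,0,0],[0,-0.03,1.64,0,0,0,0]]' 40
python3 - <<'E'
from h import *
p,d=manip.camera("side");g=cv2.cvtColor(p,cv2.COLOR_RGB2GRAY)
x,y,z=manip.get_obs()['position'];print(x,y,z)
for row in (161,164,167,170,172): print(row,edges(g,row,300,360,140),g[row,318:346].tolist())
for xx in (x-.003,x,x+.003):
  q=proj("side",circ(xx,y,.03,.03));print(xx.round(4),q.min(0).round(1),q.max(0).round(1))
q=proj("side",[[x,y-.0,z+.03],[x,y,z]]);print(q)
shot("fine_grip",x,y,.05,rings=((x,y,.03,.044),(x,y,.03,.01)))
E
```

```text
clock: 11.05
position: [0.5586, -0.3438, 0.0408]
ee_rot: [-0.0, 1.0, -0.0, 0.001]
ft_force: [-1.3, 1.0, 5.5]
grip_width: 0.688
grasp_force: 43.1
0.5585772246331492 -0.3437818101201595 0.0408243141566352
161 (np.float64(319.0), np.float64(338.6)) [164, 138, 94, 101, 108, 104, 88, 78, 63, 36, 32, 34, 45, 68, 82, 85, 93, 101, 98, 98, 118, 151, 166, 168, 168, 167, 167, 167]
164 (np.float64(318.5), np.float64(338.4)) [155, 122, 81, 78, 78, 79, 80, 77, 59, 33, 33, 36, 46, 69, 80, 79, 77, 74, 70, 76, 123, 163, 167, 168, 167, 167, 167, 168]
167 (np.float64(318.5), np.float64(338.3)) [156, 124, 81, 77, 79, 79, 81, 83, 82, 79, 80, 79, 80, 81, 79, 77, 75, 73, 70, 77, 124, 164, 167, 167, 167, 167, 167, 167]
170 (np.float64(320.1), np.float64(359.9)) [167, 162, 142, 108, 84, 81, 82, 82, 82, 83, 82, 81, 80, 79, 78, 76, 74, 76, 95, 132, 158, 167, 167, 167, 167, 168, 168, 167]
172 (np.float64(321.4), np.float64(359.9)) [167, 167, 166, 152, 119, 90, 81, 80, 81, 81, 80, 79, 79, 77, 77, 76, 84, 110, 145, 165, 167, 167, 167, 167, 168, 167, 168, 167]
0.5556 [320.1 157.2] [339.4 166.3]
0.5586 [319.1 157.2] [338.4 166.3]
0.5616 [318.2 157.2] [337.5 166.2]
[[329.15704675 149.88646541]
 [328.87621942 158.57690606]]
```

View pics/fine_grip.png

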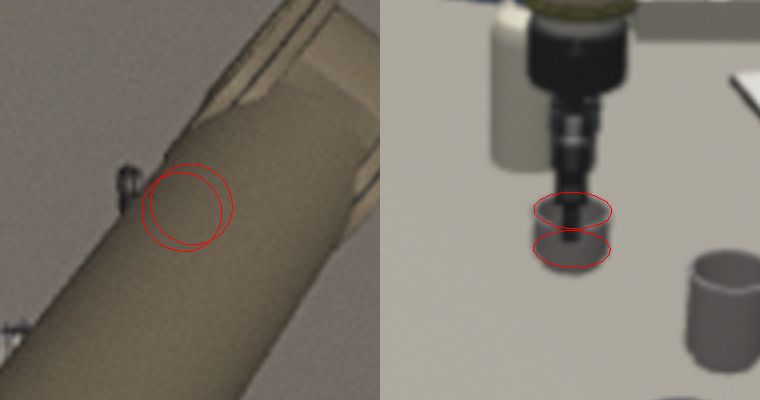

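The fingers and the fine sieve are aligned: finger at col 328.5, sieve at 328.4. Carrying it.

```bash
python3 -m pendant '[[0,0,-0.3,0,0,0,0],[0,0,-1.0,0,0,0,0],[0,0,-1.9,0,0,0,0],[0.05,0.3,-2.6,0,0,0,0],[0.2,1.0,-2.9,0,0,0,0],[0.4,1.9,-2.9,0,0,0,0],[0.6,2.8,-2.9,0,0,0,0],[0.8,3.7,-2.9,0,0,0,0],[1.0,4.6,-2.9,0,0,0,0],[1.2,5.5,-2.9,0,0,0,0]]' 40
python3 -m pendant '[[0.18,0.8,0,0,0,0,0],[0.3,1.5,0,0,0,0,0],[0.35,1.95,0.1,0,0,0,0],[0.35,2.1,0.25,0,0,0,0],[0.35,2.1,0.4,0,0,0,0],[0.35,2.1,0.5,0,0,0,0],[0.35,2.1,0.55,0,0,0,0],[0.35,2.1,0.57,0,0,0,0],[0.35,2.1,0.57,0,0,0,0],[0.35,2.1,0.57,0,0,0,0]]' 40
cat >> h.py <<'E'
def over(tag,hold,zrim,h):
    "edge centres of held piece, finger and the rim below in side view"
    p,d=manip.camera("side");g=cv2.cvtColor(p,cv2.COLOR_RGB2GRAY);x,y,z=manip.get_obs()['position'];b=z-hold;print("tcp",x.round(4),y.round(4),z.round(4),"foot",b.round(4))
    for nm,zz,yy,rr in(("held mid",b+.015,y,.03),("below",zrim-.015,.0365,.03)):
        q=proj("side",circ(x,yy,rr,zz)); r=int(round(q[:,1].mean()+4));lo=int(q[:,0].min())-9;hi=int(q[:,0].max())+10
        e=edges(g,r,lo,hi,130);print(nm,"row",r,"edges",e,"ctr",round(sum(e)/2,2),"pred",q[:,0].min().round(1),q[:,0].max().round(1),"ctr",round((q[:,0].min()+q[:,0].max())/2,2),"mm/px",round(60/np.ptp(q[:,0]),2))
    o=cv2.resize(p[:,:,::-1],None,fx=4,fy=4,interpolation=2)
    for c in(circ(x,y,.03,b+h),circ(x,y,.03,b+.01),circ(.4808,.0363,.03,zrim)): cv2.polylines(o,[np.round(proj("side",c)*4+2).astype(np.int32)],True,(0,0,255),1)
    u,v=(proj("side",[[x,y,b]])[0]*4).astype(int);cv2.imwrite(f"pics/{tag}.png",o[max(v-240,0):v+240,u-200:u+200])
E
python3 -c "
from h import *
over('fine_over',.0408,.106,.044)"
```

```text
clock: 12.45
position: [0.4975, -0.0672, 0.1855]
ee_rot: [0.0, 1.0, 0.0, 0.001]
ft_force: [-0.3, -0.2, -1.5]
grip_width: 0.693
grasp_force: 43.3
clock: 13.7
position: [0.4803, 0.0366, 0.1559]
ee_rot: [-0.0, 1.0, 0.0, 0.0]
ft_force: [0.4, -0.3, -1.6]
grip_width: 0.69
grasp_force: 43.3
tcp 0.4803 0.0366 0.1559 foot 0.1151
held mid row 207 edges (np.float64(345.1), np.float64(369.9)) ctr 357.5 pred 344.2 370.5 ctr 357.38 mm/px 2.28
below row 221 edges (np.float64(343.2), np.float64(368.7)) ctr 355.95 pred 343.4 369.2 ctr 356.32 mm/px 2.33
```

View pics/fine_over.png

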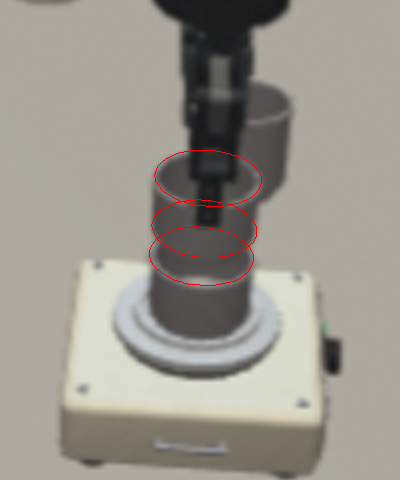

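The fine sieve hangs upright over the pan. Relative to the pan it needs about +1.1 mm in x and -0.5 mm in y.

```bash
python3 -m pendant '[[-0.02,-0.01,0.04,0,0,0,0],[-0.02,-0.01,0.1,0,0,0,0],[-0.02,-0.01,0.15,0,0,0,0],[-0.02,-0.01,0.2,0,0,0,0],[-0.02,-0.01,0.25,0,0,0,0],[-0.02,-0.01,0.3,0,0,0,0],[-0.02,-0.01,0.34,0,0,0,0],[-0.02,-0.01,0.36,0,0,0,0],[-0.02,-0.01,0.37,0,0,0,0],[-0.02,-0.01,0.38,0,0,0,0]]' 40
```

```text
clock: 15.0
position: [0.4813, 0.0362, 0.1368]
ee_rot: [-0.0, 1.0, 0.0, 0.0]
ft_force: [-0.2, 0.2, -1.9]
grip_width: 0.691
grasp_force: 43.3
```

```bash
python3 -m pendant '[[0,0,0.005,0,0,0,0],[0,0,0.01,0,0,0,0],[0,0,0.015,0,0,0,0],[0,0,0.02,0,0,0,0],[0,0,0.025,0,0,0,0],[0,0,0.03,0,0,0,0],[0,0,0.03,0,0,0,0],[0,0,0.03,0,0,0,0],[0,0,0.03,0,0,0,0],[0,0,0.03,0,0,0,0]]' 40
```

```text
clock: 16.25
position: [0.4818, 0.0362, 0.1367]
ee_rot: [-0.0, 1.0, 0.0, 0.001]
ft_force: [-5.2, -1.3, 15.2]
grip_width: 0.689
grasp_force: 44.8
```

```bash
python3 -m pendant '[[0,0,-0.025,0,0,0,0],[0,0,-0.025,0,0,0,0.5],[0,0,-0.025,0,0,0,0.7],[0,0,-0.025,0,0,0,1],[0,0,-0.025,0,0,0,1],[0,0,-0.2,0,0,0,1],[0,0,-0.7,0,0,0,1],[0,0,-1.1,0,0,0,1],[-0.15,0.4,-1.3,0,0,0,1],[-0.4,1.2,-1.3,0,0,0,1]]' 40
python3 -m pendant '[[-0.3,0.8,0,0,0,0,1],[-0.6,1.6,0,0,0,0,1],[-0.9,2.4,0,0,0,0,1],[-1.2,3.2,0.1,0,0,0,1],[-1.4,4.0,0.4,0,0,0,1],[-1.5,4.4,0.9,0,0,0,1],[-1.5,4.53,1.3,0,0,0,1],[-1.5,4.53,1.4,0,0,0,1],[-1.5,4.53,1.4,0,0,0,1],[-1.5,4.53,1.4,0,0,0,1]]' 40
python3 - <<'E'
from h import *
o=manip.get_obs();print(o['position'],o['ft_force'],o['grip_width'])
shot("fine_down",.50,.06,.11,rings=((.4812,.0362,.03,.140),(.4812,.0362,.03,.106)))
heldfit("sieve_medium","top",0,[.5763,.3225])
E
```

```text
clock: 17.5
position: [0.5022, 0.0967, 0.2017]
ee_rot: [0.001, 1.0, 0.001, 0.001]
ft_force: [-0.4, 1.0, 0.1]
grip_width: 1.006
grasp_force: 0.0
clock: 18.75
position: [0.5769, 0.322, 0.1317]
ee_rot: [0.0, 1.0, 0.0, 0.001]
ft_force: [0.0, 1.1, 0.0]
grip_width: 0.999
grasp_force: 0.0
[0.57685357 0.32199398 0.13165153] [0.00226103 1.11855535 0.04277802] 0.9994681337622889
sieve_medium top 0.59 351 [178, 199, 204, 215] fit [0.572  0.3238] 87.7 ref 428
```

View pics/fine_down.png

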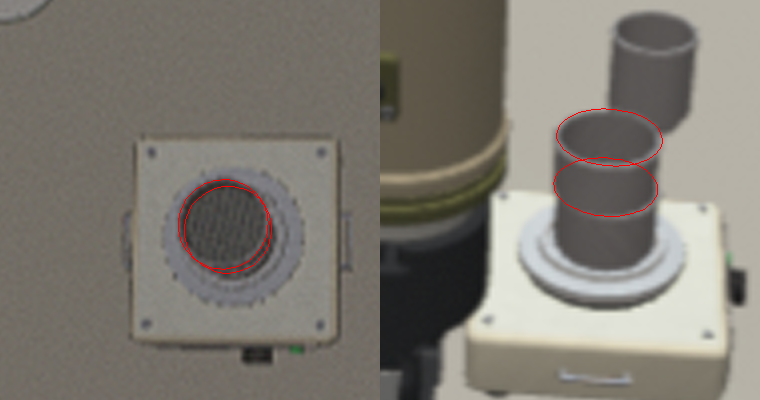

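The fine sieve is home and flush on the pan, with its rim at the expected height in both views. Next, the medium sieve.

```bash
python3 -m pendant '[[0.01,0.01,0.5,0,0,0,1],[0.01,0.01,1.0,0,0,0,1],[0.01,0.01,1.4,0,0,0,1],[0.01,0.01,1.61,0,0,0,1],[0.01,0.01,1.61,0,0,0,1],[0.01,0.01,1.61,0,0,0,0.5],[0.01,0.01,1.61,0,0,0,0.3],[0.01,0.01,1.61,0,0,0,0.1],[0.01,0.01,1.61,0,0,0,0],[0.01,0.01,1.61,0,0,0,0]]' 40
python3 - <<'E'
from h import *
p,d=manip.camera("side");g=cv2.cvtColor(p,cv2.COLOR_RGB2GRAY)
x,y,z=manip.get_obs()['position'];print(x,y,z)
for zz in(.056,.03,.01):
  q=proj("side",circ(x,y,.03,zz));print(zz,q.min(0).round(1),q.max(0).round(1))
for row in (316,320,324,328,332): print(row,edges(g,row,275,335,140),g[row,298:312].tolist())
E
```

```text
clock: 20.15
position: [0.5765, 0.3235, 0.0511]
ee_rot: [-0.0, 1.0, 0.001, 0.001]
ft_force: [0.6, -1.2, 6.8]
grip_width: 0.687
grasp_force: 43.9
0.5764574383024771 0.3235064923666745 0.0511358606807904
0.056 [288.4 305.8] [320.7 330. ]
0.03 [288.7 315.2] [320.4 339.4]
0.01 [289.  322.2] [320.2 346.5]
316 (np.float64(289.1), np.float64(319.5)) [34, 48, 49, 49, 49, 47, 39, 31, 30, 29, 30, 37, 62, 83]
320 (np.float64(288.4), np.float64(319.8)) [32, 37, 47, 50, 50, 47, 36, 29, 30, 29, 30, 42, 67, 83]
324 (np.float64(288.2), np.float64(320.1)) [42, 45, 42, 43, 41, 38, 39, 36, 32, 29, 35, 72, 133, 164]
328 (np.float64(288.4), np.float64(320.2)) [46, 48, 49, 49, 50, 50, 51, 47, 37, 31, 36, 66, 123, 159]
332 (np.float64(288.5), np.float64(320.1)) [84, 49, 31, 32, 34, 36, 31, 32, 42, 65, 82, 87, 99, 84]
```

```bash
python3 -m pendant '[[0,0,-0.3,0,0,0,0],[0,0,-1.0,0,0,0,0],[0,0,-1.9,0,0,0,0],[0,0,-2.7,0,0,0,0],[0.1,-0.3,-3.1,0,0,0,0],[0.3,-1.0,-3.2,0,0,0,0],[0.6,-1.8,-3.2,0,0,0,0],[0.9,-2.6,-3.2,0,0,0,0],[1.2,-3.4,-3.2,0,0,0,0],[1.5,-4.2,-3.2,0,0,0,0]]' 40
python3 -m pendant '[[0.2,-0.7,0,0,0,0,0],[0.35,-1.2,0,0,0,0,0],[0.39,-1.45,0,0,0,0,0],[0.39,-1.54,0,0,0,0,0],[0.39,-1.54,0.05,0,0,0,0],[0.39,-1.54,0.1,0,0,0,0],[0.39,-1.54,0.15,0,0,0,0],[0.39,-1.54,0.2,0,0,0,0],[0.39,-1.54,0.2,0,0,0,0],[0.39,-1.54,0.2,0,0,0,0]]' 40
python3 -c "
from h import *
over('med_over',.0511,.140,.056)"
```

```text
clock: 21.45
position: [0.5, 0.1118, 0.2106]
ee_rot: [-0.0, 1.0, 0.0, 0.0]
ft_force: [0.5, -0.1, -0.1]
grip_width: 0.691
grasp_force: 43.4
clock: 22.7
position: [0.4813, 0.0361, 0.1998]
ee_rot: [-0.0, 1.0, 0.0, 0.0]
ft_force: [-0.1, 0.7, -0.6]
grip_width: 0.692
grasp_force: 43.4
tcp 0.4813 0.0361 0.1999 foot 0.1488
held mid row 194 edges (np.float64(344.8), np.float64(376.9)) ctr 360.85 pred 344.5 371.3 ctr 357.89 mm/px 2.24
below row 209 edges (np.float64(343.2), np.float64(369.4)) ctr 356.3 pred 343.7 369.9 ctr 356.82 mm/px 2.29
```

View pics/med_over.png

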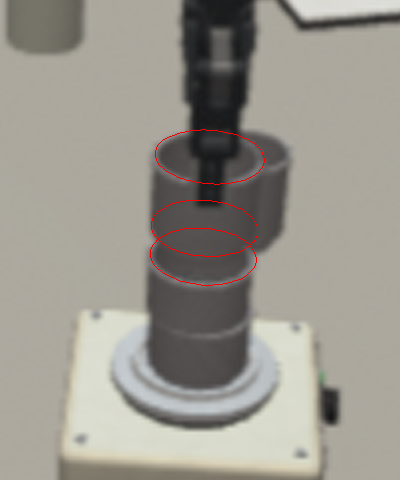

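The medium sieve is upright and centred over the fine rim to within about 0.6 mm. Lowering it.

```bash
python3 -m pendant '[[-0.01,0,0.05,0,0,0,0],[-0.01,0,0.11,0,0,0,0],[-0.01,0,0.17,0,0,0,0],[-0.01,0,0.22,0,0,0,0],[-0.01,0,0.27,0,0,0,0],[-0.01,0,0.31,0,0,0,0],[-0.01,0,0.34,0,0,0,0],[-0.01,0,0.36,0,0,0,0],[-0.01,0,0.37,0,0,0,0],[-0.01,0,0.37,0,0,0,0]]' 40
python3 -m pendant '[[0,0,0.005,0,0,0,0],[0,0,0.01,0,0,0,0],[0,0,0.015,0,0,0,0],[0,0,0.015,0,0,0,0],[0,0,0.02,0,0,0,0],[0,0,0.02,0,0,0,0],[0,0,0.02,0,0,0,0],[0,0,0.02,0,0,0,0],[0,0,0.02,0,0,0,0],[0,0,0.02,0,0,0,0]]' 40
```

```text
clock: 24.0
position: [0.4817, 0.0361, 0.1813]
ee_rot: [-0.0, 1.0, 0.0, 0.0]
ft_force: [0.4, 0.5, -1.5]
grip_width: 0.691
grasp_force: 43.4
clock: 25.25
position: [0.4821, 0.0362, 0.181]
ee_rot: [-0.0, 1.0, 0.0, 0.001]
ft_force: [-2.8, -1.1, 7.8]
grip_width: 0.691
grasp_force: 44.2
```

```bash
python3 -m pendant '[[0,0,-0.015,0,0,0,0],[0,0,-0.015,0,0,0,0.5],[0,0,-0.015,0,0,0,0.7],[0,0,-0.015,0,0,0,1],[0,0,-0.015,0,0,0,1],[0,0,-0.2,0,0,0,1],[0,0,-0.6,0,0,0,1],[0,0,-0.9,0,0,0,1],[0.1,-0.4,-1.0,0,0,0,1],[0.2,-1.1,-1.0,0,0,0,1]]' 40
python3 -m pendant '[[0.15,-0.8,0,0,0,0,1],[0.3,-1.6,0,0,0,0,1],[0.4,-2.3,0,0,0,0,1],[0.5,-3.0,0.3,0,0,0,1],[0.6,-3.6,0.9,0,0,0,1],[0.62,-3.9,1.4,0,0,0,1],[0.62,-3.9,1.6,0,0,0,1],[0.62,-3.9,1.6,0,0,0,1],[0.62,-3.9,1.6,0,0,0,1],[0.62,-3.9,1.6,0,0,0,1]]' 40
python3 - <<'E'
from h import *
o=manip.get_obs();x,y,z=o['position'];print(x,y,z)
p,d=manip.camera("side");
c=cloud("side",d)
heldfit("sieve_coarse","side",0,[.441,-.2135])
im=cv2.imread("pics/side0.png",0)
for row in(180,184,188): print(edges(im,row,345,392,125))
q=proj("side",circ(.441,-.2135,.03,.04));print(q.min(0),q.max(0))
shot("med_down",.47,-.02,.14,rings=((.4812,.0362,.03,.186),(.4812,.0362,.03,.140),(.441,-.2135,.03,.072),(x,y,.03,.072)))
E
```

```text
clock: 26.5
position: [0.4715, -0.0198, 0.2306]
ee_rot: [-0.001, 1.0, 0.0, 0.0]
ft_force: [-0.4, -1.0, -0.6]
grip_width: 1.008
grasp_force: 0.0
clock: 27.75
position: [0.4414, -0.2135, 0.1511]
ee_rot: [-0.001, 1.0, 0.0, 0.001]
ft_force: [-0.1, -0.1, 0.4]
grip_width: 1.0
grasp_force: 0.0
0.44140735731100444 -0.21352211590633516 0.1510589271343662
sieve_coarse side 0.63 420 [357, 167, 380, 197] fit [ 0.4414 -0.2122] 181.0 ref 608
(np.float64(357.5), np.float64(378.8))
(np.float64(357.3), np.float64(378.6))
(np.float64(357.0), np.float64(378.0))
[357.66934837 176.60371652] [378.71586462 187.32090178]
```

View pics/med_down.png

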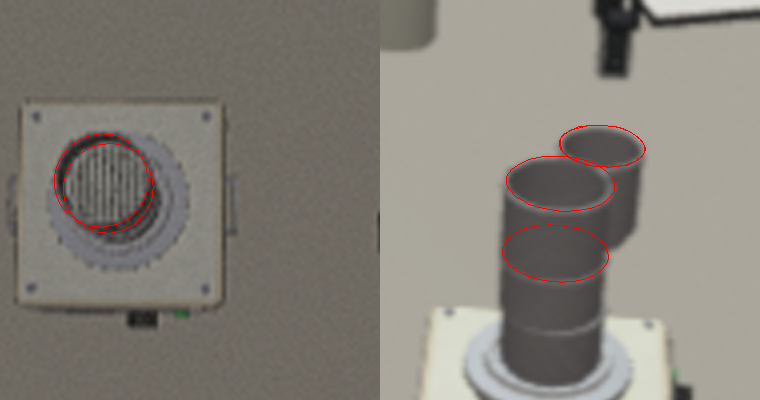

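The medium sieve is home: its rim matches the predicted ring and the joints are flush. The coarse sieve is where I estimated it, so I'll grasp it.

```bash
python3 -m pendant '[[0,0,0.5,0,0,0,1],[0,0,1.0,0,0,0,1],[0,0,1.4,0,0,0,1],[0,0,1.68,0,0,0,1],[0,0,1.68,0,0,0,1],[0,0,1.68,0,0,0,0.5],[0,0,1.68,0,0,0,0.3],[0,0,1.68,0,0,0,0.1],[0,0,1.68,0,0,0,0],[0,0,1.68,0,0,0,0]]' 40
```

```text
clock: 29.2
position: [0.4418, -0.214, 0.0675]
ee_rot: [-0.0, 1.0, 0.0, 0.001]
ft_force: [-0.6, 1.7, 5.7]
grip_width: 0.693
grasp_force: 41.9
```

```bash
python3 -m pendant '[[0,0,-0.3,0,0,0,0],[0,0,-1.0,0,0,0,0],[0,0,-1.9,0,0,0,0],[0,0,-2.8,0,0,0,0],[0,0,-3.6,0,0,0,0],[-0.05,0.2,-4.05,0,0,0,0],[-0.15,0.8,-4.15,0,0,0,0],[-0.3,1.6,-4.15,0,0,0,0],[-0.45,2.4,-4.15,0,0,0,0],[-0.6,3.2,-4.15,0,0,0,0]]' 40
python3 -m pendant '[[-0.1,0.7,0,0,0,0,0],[-0.17,1.3,0,0,0,0,0],[-0.2,1.65,0,0,0,0,0],[-0.2,1.8,0,0,0,0,0],[-0.2,1.8,0.05,0,0,0,0],[-0.2,1.8,0.1,0,0,0,0],[-0.2,1.8,0.15,0,0,0,0],[-0.2,1.8,0.18,0,0,0,0],[-0.2,1.8,0.18,0,0,0,0],[-0.2,1.8,0.18,0,0,0,0]]' 40
python3 -c "
from h import *
over('coarse_over',.0675,.186,.072)"
```

```text
clock: 30.45
position: [0.4706, -0.0531, 0.2749]
ee_rot: [0.0, 1.0, 0.0, 0.001]
ft_force: [-0.1, -0.2, -0.9]
grip_width: 0.692
grasp_force: 44.0
clock: 31.7
position: [0.4808, 0.0361, 0.2649]
ee_rot: [-0.0, 1.0, 0.0, 0.0]
ft_force: [0.6, 0.6, -2.0]
grip_width: 0.69
grasp_force: 44.0
tcp 0.4808 0.0361 0.2649 foot 0.1974
held mid row 175 edges (np.float64(346.4), np.float64(372.8)) ctr 359.6 pred 345.8 373.2 ctr 359.52 mm/px 2.19
below row 191 edges (np.float64(343.8), np.float64(370.9)) ctr 357.35 pred 344.9 371.8 ctr 358.33 mm/px 2.23
```

View pics/coarse_over.png

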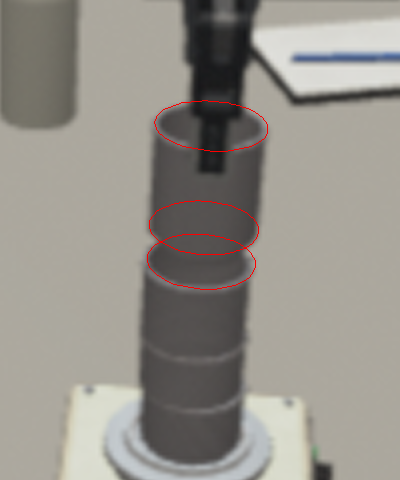

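The coarse sieve is upright, about 2 mm short in +x relative to the medium rim. Correcting and lowering.

```bash
python3 -m pendant '[[-0.035,0,0.05,0,0,0,0],[-0.035,0,0.11,0,0,0,0],[-0.035,0,0.17,0,0,0,0],[-0.035,0,0.22,0,0,0,0],[-0.035,0,0.27,0,0,0,0],[-0.035,0,0.32,0,0,0,0],[-0.035,0,0.36,0,0,0,0],[-0.035,0,0.39,0,0,0,0],[-0.035,0,0.41,0,0,0,0],[-0.035,0,0.41,0,0,0,0]]' 40
python3 -m pendant '[[0,0,0.005,0,0,0,0],[0,0,0.01,0,0,0,0],[0,0,0.015,0,0,0,0],[0,0,0.02,0,0,0,0],[0,0,0.025,0,0,0,0],[0,0,0.03,0,0,0,0],[0,0,0.03,0,0,0,0],[0,0,0.03,0,0,0,0],[0,0,0.03,0,0,0,0],[0,0,0.03,0,0,0,0]]' 40
```

```text
clock: 33.0
position: [0.4825, 0.0361, 0.2442]
ee_rot: [-0.0, 1.0, 0.0, -0.0]
ft_force: [-0.4, -0.4, -1.9]
grip_width: 0.685
grasp_force: 44.0
clock: 34.25
position: [0.4826, 0.0362, 0.243]
ee_rot: [-0.0, 1.0, 0.0, 0.0]
ft_force: [-0.6, 0.8, 5.4]
grip_width: 0.685
grasp_force: 44.6
```

Contact came at z = 0.243, against 0.2435 expected, so it's seated. Releasing and backing off clear.

```bash
python3 -m pendant '[[0,0,-0.012,0,0,0,0],[0,0,-0.012,0,0,0,0.5],[0,0,-0.012,0,0,0,0.7],[0,0,-0.012,0,0,0,1],[0,0,-0.012,0,0,0,1],[0,0,-0.2,0,0,0,1],[0,0,-0.6,0,0,0,1],[0,0,-1.0,0,0,0,1],[0,-0.4,-1.1,0,0,0,1],[0,-1.1,-1.1,0,0,0,1]]' 40
python3 -m pendant '[[0,-0.8,0,0,0,0,1],[0,-1.6,0,0,0,0,1],[0,-2.4,0,0,0,0,1],[0,-2.8,0,0,0,0,1],[0,-2.8,0,0,0,0,1],[0,-2.8,0,0,0,0,1],[0,-2.8,0,0,0,0,1],[0,-2.8,0,0,0,0,1],[0,-2.8,0,0,0,0,1],[0,-2.8,0,0,0,0,1]]' 40
python3 - <<'E'
from h import *
shot("final",.482,.036,.16,rings=((.4825,.0362,.03,.248),(.4825,.0362,.03,.186)))
E
```

```text
clock: 35.5
position: [0.4829, -0.0185, 0.299]
ee_rot: [-0.001, 1.0, 0.0, 0.001]
ft_force: [1.0, -0.7, -0.4]
grip_width: 0.998
grasp_force: 0.0
clock: 36.75
position: [0.4826, -0.1588, 0.2978]
ee_rot: [-0.0, 1.0, 0.0, 0.0]
ft_force: [-1.2, -0.9, -0.4]
grip_width: 1.003
grasp_force: 0.0
```

View pics/final.png

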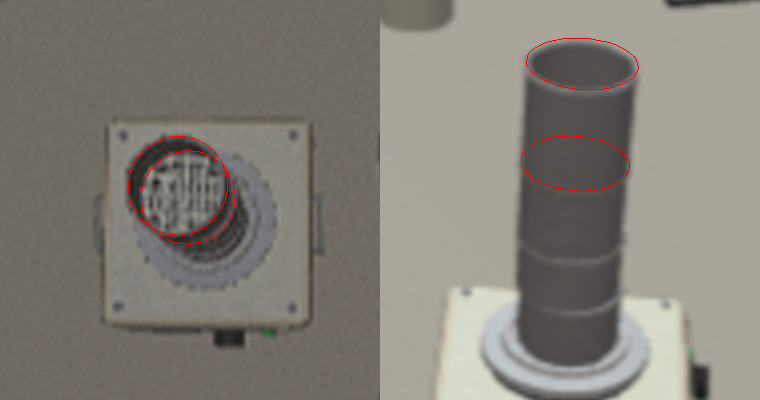

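The nest stands straight with its top rim at the predicted 248 mm and all three joints closed. The arm is clear.

```bash
python3 -c "
from workcell import manip
print(manip.hand_in())"
```

```text
the job is handed in; nothing more can be done
None
```

The nest is built and handed in: pan in the shaker's ring, then fine, medium and coarse sieves, each seated at its expected height in the rim below; it took about 37 s, and I never moved the lid, wash bottle or dish.

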